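# Line up the lab bottles by size in the spill tray

## Task

Put the four brown lab bottles away in the white spill tray, one standing upright in the middle of each black pad, in order of size: the smallest at the end next to the pH meter, rising to the largest at the other end. Set each one down gently, do not drop or tip any, and leave the glass beaker where it stands.

Things in the scene. Friction and masses are not known exactly. Their poses are not given: they have to be found in the camera images.
- bottle_50: smallest of the four round brown glass lab bottles with a paper label and a ribbed blue screw cap (50 ml): 46 mm diameter, 91 mm tall; cap 40 mm diameter, from 66 mm height to the top; narrow neck under the cap; about 75 g (0.7 to 1.4 times), closed; lift it by the cap from above. Origin: centre of its underside, z up along the bottle.
- bottle_100: second smallest of the four round brown glass lab bottles with a paper label and a ribbed blue screw cap (100 ml): 56 mm diameter, 105 mm tall; cap 54 mm diameter, from 80 mm height to the top; narrow neck under the cap; about 130 g (0.7 to 1.4 times), closed; lift it by the cap from above. Origin: centre of its underside, z up along the bottle.
- bottle_250: second largest of the four round brown glass lab bottles with a paper label and a ribbed blue screw cap (250 ml): 70 mm diameter, 143 mm tall; cap 54 mm diameter, from 118 mm height to the top; narrow neck under the cap; about 240 g (0.7 to 1.4 times), closed; lift it by the cap from above. Origin: centre of its underside, z up along the bottle.
- bottle_500: largest of the four round brown glass lab bottles with a paper label and a ribbed blue screw cap (500 ml): 86 mm diameter, 181 mm tall; cap 54 mm diameter, from 156 mm height to the top; narrow neck under the cap; about 400 g (0.7 to 1.4 times), closed; lift it by the cap from above. Origin: centre of its underside, z up along the bottle.
- pad_a: round black rubber pad, 92 mm diameter, 3 mm thick, fixed in the white spill tray, at the tray's left (+y) end; the four pads a, b, c, d form a straight row, 105 mm apart. Origin: centre of its underside, on the tray's floor 4 mm above the bench; the top is 3 mm above the origin. Its y axis runs along the row from d to a. The tray (440 x 125 mm) has a rim 14 mm high and does not move.
- pad_b: round black rubber pad, 92 mm diameter, 3 mm thick, fixed in the white spill tray, second from the tray's left (+y) end; the four pads a, b, c, d form a straight row, 105 mm apart. Origin: centre of its underside, on the tray's floor 4 mm above the bench; the top is 3 mm above the origin. Its y axis runs along the row from d to a. The tray (440 x 125 mm) has a rim 14 mm high and does not move.
- pad_c: round black rubber pad, 92 mm diameter, 3 mm thick, fixed in the white spill tray, third from the left (+y) end; the four pads a, b, c, d form a straight row, 105 mm apart. Origin: centre of its underside, on the tray's floor 4 mm above the bench; the top is 3 mm above the origin. Its y axis runs along the row from d to a. The tray (440 x 125 mm) has a rim 14 mm high and does not move.
- pad_d: round black rubber pad, 92 mm diameter, 3 mm thick, fixed in the white spill tray, at the tray's right (-y) end; the four pads a, b, c, d form a straight row, 105 mm apart. Origin: centre of its underside, on the tray's floor 4 mm above the bench; the top is 3 mm above the origin. Its y axis runs along the row from d to a. The tray (440 x 125 mm) has a rim 14 mm high and does not move.
- ph_meter: the pH meter, a dark grey bench instrument 170 x 200 mm, 75 mm high, with greenish display and keys, and behind it (+x) an electrode on a stand 304 mm high; fixed, it stands off the left or the right end of the tray (the white hotplate stirrer stands off the other end). Origin: on the bench under the middle of the meter's case.
- beaker: a clear glass beaker, 68 mm diameter, 90 mm tall, empty, standing among the bottles; to be left alone. Origin: centre of its underside.
Mind the look-alikes: they are no part of the job. What is shaped like the pad_c but red is not meant. What is shaped like the bottle_250 but turquoise is not meant.

How it is judged:
At the end, for the whole second after the job is handed in: Each bottle stands upright (within 4.5 degrees), released and at rest, within 13 mm of its pad's centre, in order of size from the 50 ml bottle on the end pad nearest the pH meter to the 500 ml bottle at the other end; the beaker is upright, within 15 mm of its first place (((world y of ph_meter above 0 m and horizontal distance between bottle_50 and pad_a below 0.013 m and z of bottle_50 in the frame of pad_a below 0.008 m and horizontal distance between bottle_100 and pad_b below 0.013 m and z of bottle_100 in the frame of pad_b below 0.008 m and horizontal distance between bottle_250 and pad_c below 0.013 m and z of bottle_250 in the frame of pad_c below 0.008 m and horizontal distance between bottle_500 and pad_d below 0.013 m and z of bottle_500 in the frame of pad_d below 0.008 m) or (world y of ph_meter below 0 m and horizontal distance between bottle_50 and pad_d below 0.013 m and z of bottle_50 in the frame of pad_d below 0.008 m and horizontal distance between bottle_100 and pad_c below 0.013 m and z of bottle_100 in the frame of pad_c below 0.008 m and horizontal distance between bottle_250 and pad_b below 0.013 m and z of bottle_250 in the frame of pad_b below 0.008 m and horizontal distance between bottle_500 and pad_a below 0.013 m and z of bottle_500 in the frame of pad_a below 0.008 m)) and angle between each of bottle_50, bottle_100, bottle_250, bottle_500, beaker's own z axis and vertical below 0.08 rad and linear speed of each of bottle_50, bottle_100, bottle_250, bottle_500 below 0.02 m/s and distance of beaker from where it was at the start of the episode below 0.015 m); the robot touches nothing.
It fails at once if a bottle is knocked or tipped over (leans more than 35 degrees) (angle between any of bottle_50, bottle_100, bottle_250, bottle_500's own z axis and vertical above 0.6 rad).
It fails at once if a bottle is dropped into the tray (faster than 0.5 m/s within about 30 mm above the pads) ((world x of bottle_50 above 0.53 m and height (world z) of bottle_50 below 0.037 m and linear speed of bottle_50 above 0.5 m/s) or (world x of bottle_100 above 0.53 m and height (world z) of bottle_100 below 0.037 m and linear speed of bottle_100 above 0.5 m/s) or (world x of bottle_250 above 0.53 m and height (world z) of bottle_250 below 0.037 m and linear speed of bottle_250 above 0.5 m/s) or (world x of bottle_500 above 0.53 m and height (world z) of bottle_500 below 0.037 m and linear speed of bottle_500 above 0.5 m/s)).
It fails at once if the beaker is pushed more than 15 mm or tipped (distance of beaker from where it was at the start of the episode above 0.015 m or angle between beaker's own z axis and vertical above 0.3 rad).
It also fails if it takes over 106 s, if anything falls off the work surface, if the arm or the gripper's body presses on something with over 40 N, if the wrist force passes 120 N, or if a joint passes its speed limit or range.

## Robot

A 6-joint arm with a two-finger parallel gripper is mounted at the origin on the work surface. World frame = base frame: x ahead of the robot, y to its left, z up, the work surface at z = 0. Lengths are in m, angles in rad, forces in N, time in s.
With the tool pointing down it reaches from about 0.3 to 0.875 m from the base axis. Payload 6.4 kg.
Tool frame: the origin (TCP) lies on the centre line of the jaws, within the pads' length; the fingertips stand 25 mm ahead of it and the grasp point (between the pads) lies 6 mm ahead of it (ctrl.tip_reach is the distance from the TCP to the fingertips, in m); z points along the fingers, y is the line along which they close (so a half turn about z gives the same grasp; the last joint's range is limited). The gripper opens to 85 mm and grips with 20 to 120 N. Pads are 22 mm wide; open, the fingers measure 114 mm over their backs; the gripper's body (76 mm by 85 mm) begins 54 mm behind the grasp point. The pads swing forward as they close: fully open they stand 13 mm farther back than shut.
Start: joints at [1.051, 0.181, 1.607, -0, 1.354, -0.206], TCP at [0.177, 0.547, 0.256] pointing down, gripper open.
Joint ranges: [-2.99, 2.99], [-0.89, 2.07], [0.3, 2.58], [-1.14, 4.28], [0, 2.63], [-3.12, 3.12]. Speed limits (rad/s): [2.57, 2.57, 3.01, 3.14, 3.14, 3.14].

## Interface

Orientations are given as a unit quaternion [w, x, y, z].
In Python, from bench import ctrl gives the robot as it stands.
- The arm moves only by the tool servo_tool, never from a script. Its argument "motion" is a list that holds one entry, the list of rows, each a list of 5 numbers: the shift along the tool's x, y, z in cm, then the turn about the tool's z in degrees, then the closure, from -1 (fully open) to 1 (shut). In form: [[[dx, dy, dz, twist, claw], ...]]. A call has 1 to 5 rows; each row is the pose to reach, as a shift and turn from the pose commanded when the call began, along the tool's axes at that moment; what a row does not reach only later rows make up. A row lasts 1/10 s, in which the tool goes at most 50 mm and 8.59 degrees, less where a joint would pass 70% of its speed; a pose out of reach is approached as far as the arm can. A call with a gripper value outside its range is refused whole. The fingers move at their own pace and stop on an object; the grip force is fixed at half the most. Time passes only in rows, so rows that repeat a pose let the fingers close. It gives the time, the measured TCP pose, the force, the opening and the grip force at its end, in the units of the state.
- ctrl.get_obs(): the state, without advancing time (a new reading comes with each control period).
- ctrl.camera(name): name is "side" or "top" or "wrist"; returns a dict with "pixels" (400x640x3 uint8, red, green, blue), "depth" (400x640 float32, m along the optical axis (not along the pixel's ray), 0 where there is no reading), "fx", "fy", "cx", "cy" (pixels), "R" (3x3) and "t" (3): a world point X has camera coordinates R X + t; the wrist camera has in their place "hand_eye" (4x4, takes a point from camera to tool coordinates, whose origin is the TCP and whose axes are the flange's). Camera axes: x right, y down, z forward; pixel columns grow to the right and rows downward; lengths in m; the calibration is good to about 2 mm. A picture is of the moment at which its call begins: read the wrist's pose just before it.
- ctrl.hand_in(): hands the job in; it is judged then, once.
The state is a dict: "time_s": time; "q": joint angles; "dq": joint speeds; "joint_efforts": joint torques, N m; "eef_pos": TCP position; "eef_rot": TCP orientation; "wrist_force": force on the tool from outside, world axes, zero at the start; "torque": the same for the moment, N m; "opening": opening from 0.0 (shut) to 1.0 (fully open); "grasp_force": force on a finger pad.
Only numpy, scipy, OpenCV 4.12 (cv2) and the standard library are available. Lean on these libraries where they do the work, as an engineer would, in place of code of your own. Each camera call takes 0.05 s, during which the arm holds its last target. There are 200 camera calls.

## Working session

There is one attempt and no reset: what is moved stays moved. The work goes in short steps, Python scripts to look and compute and a tool call to move; the robot and the scene stay as the last step left them, time stands still between calls to the robot, and variables do not carry over. Pictures are saved under pics/ and viewed, at most 14 in all, crops included, and the job is handed in when it is done.

Besides the shell and the picture viewer there is one more tool, called after "Request:" by a JSON object that holds its "api" and its "payload", one argument or row to a line. servo_tool: Moves the arm, as the interface text tells. Its arguments: {"type":"object","properties":{"motion":{"type":"array"}},"required":["motion"]}

```bash
mkdir -p pics
cat > h.py <<'E'
import numpy as np, cv2
from bench import ctrl
def snap(n):
    c=ctrl.camera(n); np.savez(f'{n}.npz',**c); return c
def world(c):
    v,u=np.mgrid[:400,:640]; d=c['depth']
    P=np.stack([(u-c['cx'])/c['fx']*d,(v-c['cy'])/c['fy']*d,d],-1)
    return (P-c['t'])@c['R']
E
python3 - <<'E'
from h import *
print(ctrl.get_obs())
a=snap('top');b=snap('side')
for n,c in(('top',a),('side',b)):
    cv2.imwrite(f'pics/{n}0.png',c['pixels'][...,::-1]); print(n,c['R'].round(3).tolist(),c['t'],c['fx'],(-c['R'].T@c['t']))
E
```

```text
{'time_s': 0.0, 'q': array([ 1.05066326e+00,  1.81545065e-01,  1.60802604e+00, -5.79542437e-06,
        1.35383207e+00, -2.06282199e-01]), 'dq': array([ 4.00094023e-05, -1.72200785e-03, -1.25092527e-03,  2.44618918e-03,
       -1.05158159e-03, -3.84845625e-04]), 'joint_efforts': array([ 9.58140699e-04, -4.44871438e+01, -3.51331973e+01, -1.91262070e-04,
        9.11777315e-03,  1.05576390e-05]), 'eef_pos': array([0.17722322, 0.54645217, 0.25537316]), 'eef_rot': array([-3.18971101e-04,  1.56281479e-01,  9.87712144e-01, -8.47207865e-04]), 'wrist_force': array([ 0.21918624, -0.23098755,  0.16461341]), 'torque': array([ 0.04732685,  0.00525   , -0.06871284]), 'grasp_force': 0.0, 'opening': 0.9993566832309482}
top [[-0.019, -1.0, -0.005], [-0.982, 0.02, -0.189], [0.189, 0.001, -0.982]] [0.01678655 0.53271542 1.28067415] 446.0122289219677 [0.28072167 0.00530609 1.35844064]
side [[0.907, -0.422, -0.013], [-0.255, -0.522, -0.814], [0.336, 0.742, -0.581]] [-0.48261827  0.1538447   0.88170894] 405.2705583431896 [ 0.18016729 -0.77704457  0.63066689]
```

View pics/top0.png

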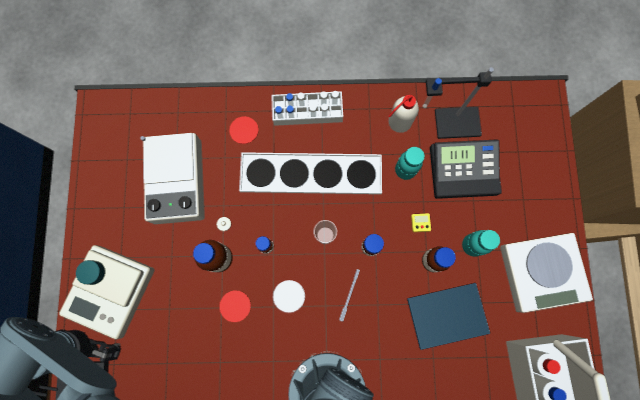

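View pics/side0.png

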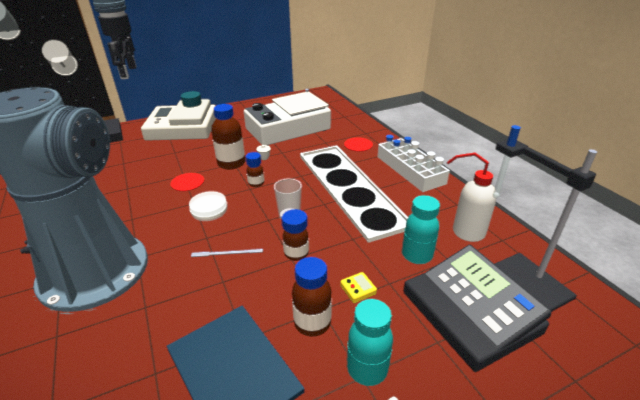

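The pH meter (top view 465,168) stands at the right (-y) end, so the order is 50→d, 100→c, 250→b, 500→a. The brown bottles with blue caps in the top view are at (208,253), (264,244), (373,244) and (441,258). The turquoise ones at (482,242) and (411,162), the red discs at (243,129) and (235,306), and the blue balance and rack items are look-alikes. I'll measure the four and check them in one crop.

Run:
```python
from h import *
for n in('top','side'):
    c=dict(np.load(n+'.npz')); W=world(c); hsv=cv2.cvtColor(c['pixels'],cv2.COLOR_RGB2HSV); im=c['pixels'][...,::-1].copy()
    x,y,z=W[...,0],W[...,1],W[...,2]
    ws=(x>.25)&(x<.75)&(abs(y)<.5)&(c['depth']>0)
    blue=cv2.inRange(hsv,(108,150,60),(125,255,255))>0
    k,l,s,ce=cv2.connectedComponentsWithStats((blue&ws&(z>.05)).astype(np.uint8))
    for i in range(1,k):
        if s[i,4]<20: continue
        m=l==i; zt=np.percentile(z[m],90); t=m&(z>zt-.006)
        # circle fit of top face through ray/plane: bbox centre
        p=W[t]; (cx,cy),r=cv2.minEnclosingCircle(p[:,:2].astype(np.float32))
        print(n,'cap',ce[i].round(),s[i,4],'z',zt.round(4),'mean',p.mean(0).round(4),'enc',round(cx,4),round(cy,4),round(r,4))
    if n=='top':
        blk=(hsv[...,2]<60)&(x>.5)&(x<.75)&(abs(y)<.25)&(z<.03)
        k,l,s,ce=cv2.connectedComponentsWithStats(blk.astype(np.uint8))
        for i in range(1,k):
            if s[i,4]<100: continue
            p=W[l==i]; print('pad',ce[i].round(1),s[i,4],p.mean(0).round(4),np.ptp(p,0).round(3))
        crop=im[210:290,180:500]; cv2.imwrite('pics/crop.png',cv2.resize(crop,None,fx=2.5,fy=2.5,interpolation=2))
    # obstacles: beaker and non-flat stuff
    if n=='top':
        for nm,(u,v) in dict(beaker=(325,231),t1=(482,242),t2=(411,162)).items():
            print(nm,W[v,u].round(3))
```

```text
top cap [485. 148.] 20 z 0.0751 mean [ 0.702  -0.4914  0.0731] enc 0.7014 -0.492 0.0081
top cap [373. 243.] 285 z 0.109 mean [ 0.4181 -0.1426  0.1065] enc 0.418 -0.1432 0.0265
top cap [263. 243.] 153 z 0.0942 mean [0.4253 0.1729 0.0917] enc 0.4253 0.1727 0.0202
top cap [203. 253.] 330 z 0.1838 mean [0.3929 0.3173 0.1815] enc 0.3925 0.3175 0.0269
top cap [444. 257.] 322 z 0.1466 mean [ 0.3726 -0.3295  0.1443] enc 0.3724 -0.3294 0.0267
pad [260.2 172.6] 578 [0.6568 0.1923 0.0077] [0.086 0.083 0.016]
pad [293.7 173. ] 587 [0.6533 0.0874 0.0079] [0.087 0.085 0.016]
pad [327.2 173.6] 579 [ 0.6493 -0.0175  0.008 ] [0.085 0.082 0.015]
pad [360.8 174. ] 593 [ 0.6457 -0.1224  0.0083] [0.087 0.085 0.018]
beaker [ 0.469 -0.007  0.002]
t1 [ 0.411 -0.433  0.144]
t2 [ 0.641 -0.253  0.144]
side cap [223. 111.] 238 z 0.1827 mean [0.3886 0.3148 0.1816] enc 0.3855 0.3192 0.0288
side cap [253. 159.] 169 z 0.0927 mean [0.4217 0.1707 0.0912] enc 0.4233 0.1747 0.0203
side cap [294. 221.] 476 z 0.1065 mean [ 0.4136 -0.1446  0.1052] enc 0.4139 -0.1411 0.0273
side cap [311. 273.] 812 z 0.1444 mean [ 0.3685 -0.3311  0.1432] enc 0.3691 -0.3283 0.028
side cap [520. 299.] 69 z 0.0733 mean [ 0.6987 -0.4913  0.0713] enc 0.6997 -0.4915 0.0095
```

View pics/crop.png

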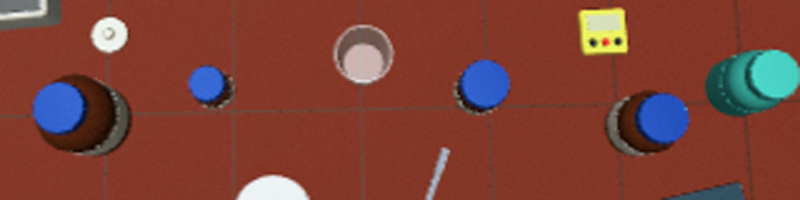

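The crop shows four brown bottles with blue caps, left to right 500, 50, 100 and 250. The turquoise one is excluded. The cap heights and radii match the given sizes. I'll start with the 500 ml bottle.

Request:
{"api": "servo_tool", "payload": {
  "motion": [
    [[-5,-3,0,-8,-1],[-10,-6,0,-16,-1],[-15,-8.5,0,-18,-1],[-19,-11,0,-18,-1],[-23,-13,0,-18,-1]]
  ]
}}

```text
time_s: 0.6
eef_pos: [0.3433, 0.3644, 0.256]
eef_rot: [-0.0, -0.001, 1.0, -0.0]
wrist_force: [0.5, 0.8, 0.1]
opening: 1.0
grasp_force: 0.0
```

```bash
cat >> h.py <<'E'
from scipy.spatial.transform import Rotation
def go(*p):
    o=ctrl.get_obs(); w,x,y,z=o['eef_rot']; R=Rotation.from_quat([x,y,z,w]).as_matrix()
    print(round(o['time_s'],2),o['eef_pos'].round(4),'yaxis',R[:,1].round(3),'z',R[:,2].round(3),'F',o['wrist_force'].round(1),'op',round(o['opening'],3))
    for q in p: print('  shift cm',(100*(np.array(q)-o['eef_pos'])@R).round(2))
E
python3 - <<'E'
from h import *
go((.389,.318,.22),(.389,.318,.177))
c=dict(np.load('side.npz')); W=world(c); hsv=cv2.cvtColor(c['pixels'],cv2.COLOR_RGB2HSV); x,y,z=np.moveaxis(W,-1,0)
b=(hsv[...,2]<60)&(x>.55)&(x<.72)&(y>-.2)&(y<.26)&(z<.03)
k,l,s,ce=cv2.connectedComponentsWithStats(b.astype(np.uint8))
for i in range(1,k):
    if s[i,4]>100: p=W[l==i]; print(ce[i].round(),p.mean(0).round(4),np.ptp(p,0).round(3))
E
```

```text
0.6 [0.3433 0.3644 0.256 ] yaxis [-0.001  1.    -0.   ] z [-0. -0. -1.] F [0.5 0.8 0.1] op 1.0
  shift cm [-4.56 -4.64  3.6 ]
  shift cm [-4.56 -4.64  7.9 ]
[326. 160.] [0.6536 0.1919 0.0079] [0.082 0.085 0.007]
[341. 177.] [0.6496 0.0872 0.0078] [0.084 0.085 0.007]
[358. 197.] [ 0.646  -0.0175  0.0078] [0.086 0.087 0.006]
[378. 219.] [ 0.6422 -0.1227  0.0077] [0.085 0.086 0.007]
```

Request:
{"api": "servo_tool", "payload": {
  "motion": [
    [[-1.7,-1.7,0,0,-1],[-3.3,-3.4,1.5,0,-1],[-3.3,-3.4,3,0,-1],[-3.3,-3.4,3,0,-1],[-3.3,-3.4,3,0,-1]]
  ]
}}

```text
time_s: 1.1
eef_pos: [0.3754, 0.332, 0.2261]
eef_rot: [-0.001, -0.0, 1.0, -0.0]
wrist_force: [0.5, 1.0, 0.5]
opening: 0.998
grasp_force: 0.0
```

Run:
```python
from h import *
go((.389,.318,.177))
c=ctrl.camera('wrist'); cv2.imwrite('pics/w1.png',c['pixels'][...,::-1])
o=ctrl.get_obs(); w,x,y,z=o['eef_rot']; R=Rotation.from_quat([x,y,z,w]).as_matrix()
v,u=np.mgrid[:400,:640]; d=c['depth']
P=np.stack([(u-c['cx'])/c['fx']*d,(v-c['cy'])/c['fy']*d,d,np.ones_like(d)],-1)@c['hand_eye'].T
W=P[...,:3]@R.T+o['eef_pos']
hsv=cv2.cvtColor(c['pixels'],cv2.COLOR_RGB2HSV)
m=(cv2.inRange(hsv,(108,150,60),(125,255,255))>0)&(d>0)&(W[...,2]>.175)
p=W[m].astype(np.float32); print(len(p),p.mean(0),np.percentile(p[:,2],[10,50,90]),cv2.minEnclosingCircle(p[:,:2]) )
```

```text
1.1 [0.3754 0.332  0.2261] yaxis [-0.  1. -0.] z [-0.001 -0.    -1.   ] F [0.5 1.  0.5] op 0.998
  shift cm [-1.36 -1.4   4.91]Traceback (most recent call last):
  File "<stdin>", line 10, in <module>
cv2.error: OpenCV(4.12.0) /io/opencv/modules/imgproc/src/shapedescr.cpp:201: error: (-215:Assertion failed) count >= 0 && (depth == CV_32F || depth == CV_32S) in function 'minEnclosingCircle'
```

View pics/w1.png

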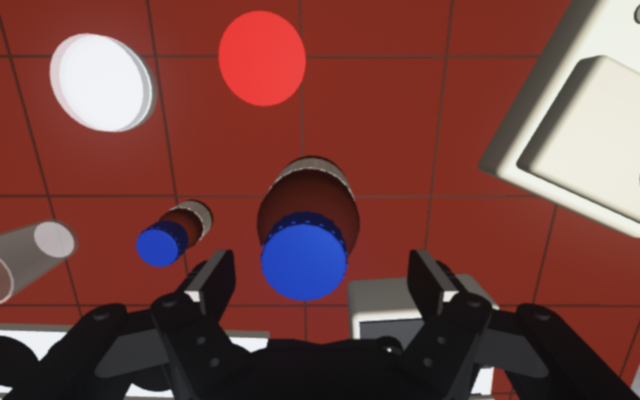

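The wrist view shows the 500 ml cap at (304,262) between the fingers, slightly off centre. The 50 ml cap is at (156,246) and the beaker at (40,250).

```bash
cat >> h.py <<'E'
def wcap(zmin):
    o=ctrl.get_obs(); w,x,y,z=o['eef_rot']; R=Rotation.from_quat([x,y,z,w]).as_matrix()
    c=ctrl.camera('wrist'); v,u=np.mgrid[:400,:640]; d=c['depth']
    P=np.stack([(u-c['cx'])/c['fx']*d,(v-c['cy'])/c['fy']*d,d,np.ones_like(d)],-1)@np.array(c['hand_eye']).T
    W=P[...,:3]@R.T+o['eef_pos']; hsv=cv2.cvtColor(c['pixels'],cv2.COLOR_RGB2HSV)
    m=(cv2.inRange(hsv,(100,120,40),(130,255,255))>0)&(d>0)
    k,l,s,ce=cv2.connectedComponentsWithStats(m.astype(np.uint8))
    for i in range(1,k):
        if s[i,4]<300: continue
        p=W[l==i]; zt=np.percentile(p[:,2],80); p=p[p[:,2]>zt-.005].astype(np.float32)
        print('wcap',ce[i].round(),len(p),'z',round(zt,4),'mean',p.mean(0),'enc',cv2.minEnclosingCircle(np.ascontiguousarray(p[:,:2])))
    return c
E
python3 - <<'E'
from h import *
c=wcap(0); print(np.array(c['hand_eye']).round(3).tolist())
E
```

```text
wcap [303. 256.] 5347 z 0.1803 mean [0.38834623 0.3199985  0.17976671] enc ((0.39006996154785156, 0.3199178874492645), 0.027603095397353172)
wcap [161. 243.] 1333 z 0.0904 mean [0.42208225 0.17677155 0.08975074] enc ((0.4232102632522583, 0.1756937950849533), 0.020752735435962677)
[[0.001, -0.959, -0.284, 0.074], [1.0, 0.001, -0.001, -0.001], [0.001, -0.284, 0.959, -0.117], [0.0, 0.0, 0.0, 1.0]]
```

Request:
{"api": "servo_tool", "payload": {
  "motion": [
    [[-1.4,-1.3,0,0,-1],[-1.4,-1.3,1.7,0,-1],[-1.4,-1.3,3.4,0,-1],[-1.4,-1.3,4.9,0,-1],[-1.4,-1.3,4.9,0,1]]
  ]
}}

```text
time_s: 1.7
eef_pos: [0.3885, 0.3191, 0.1761]
eef_rot: [-0.001, -0.001, 1.0, -0.001]
wrist_force: [-0.5, 0.4, -0.1]
opening: 0.859
grasp_force: 0.0
```

Request:
{"api": "servo_tool", "payload": {
  "motion": [
    [[0,0,0,0,1],[0,0,0,0,1],[0,0,0,0,1],[0,0,0,0,1],[0,0,0,0,1]]
  ]
}}

```text
time_s: 2.2
eef_pos: [0.3908, 0.3198, 0.1789]
eef_rot: [0.001, -0.0, 1.0, 0.001]
wrist_force: [0.2, 1.9, 6.3]
opening: 0.614
grasp_force: 63.5
```

Request:
{"api": "servo_tool", "payload": {
  "motion": [
    [[0,0,-0.5,0,1],[0,0,-1.5,0,1],[0,0,-3,0,1],[0,0,-4.5,0,1],[0,0,-6,0,1]]
  ]
}}

```text
time_s: 2.7
eef_pos: [0.3894, 0.3188, 0.2379]
eef_rot: [-0.001, -0.0, 1.0, -0.0]
wrist_force: [-0.6, 0.8, -2.9]
opening: 0.617
grasp_force: 63.3
```

```bash
python3 -c "
from h import *
go((.655,.192,.24))"
```

```text
2.7 [0.3894 0.3188 0.2379] yaxis [-0.     1.    -0.001] z [-0.001 -0.001 -1.   ] F [-0.6  0.8 -2.9] op 0.617
  shift cm [-26.56 -12.68  -0.23]
```

Request:
{"api": "servo_tool", "payload": {
  "motion": [
    [[-1.3,-0.6,0,0,1],[-4,-1.9,0,0,1],[-7.3,-3.5,0,0,1],[-10.6,-5,0,0,1],[-14,-6.7,0,0,1]]
  ]
}}

```text
time_s: 3.2
eef_pos: [0.531, 0.2508, 0.2364]
eef_rot: [-0.001, -0.0, 1.0, -0.0]
wrist_force: [0.0, 0.2, -2.2]
opening: 0.615
grasp_force: 63.4
```

Request:
{"api": "servo_tool", "payload": {
  "motion": [
    [[-3.3,-1.6,0,0,1],[-6.6,-3.2,0,0,1],[-9.5,-4.6,0,0,1],[-11.6,-5.6,0,0,1],[-12.6,-6,0,0,1]]
  ]
}}

```text
time_s: 3.7
eef_pos: [0.6575, 0.1897, 0.2357]
eef_rot: [-0.001, 0.001, 1.0, -0.0]
wrist_force: [-0.4, 0.3, -2.5]
opening: 0.619
grasp_force: 63.3
```

Request:
{"api": "servo_tool", "payload": {
  "motion": [
    [[0,0,0,0,1],[0,0,0.5,0,1],[0,0,1,0,1],[0,0,1,0,1],[0,0,1,0,1]]
  ]
}}

```text
time_s: 4.2
eef_pos: [0.6551, 0.1928, 0.2271]
eef_rot: [-0.0, -0.001, 1.0, -0.0]
wrist_force: [0.5, 0.3, -3.5]
opening: 0.615
grasp_force: 63.4
```

```bash
python3 -c "
from h import *
go((.655,.192,.190))"
```

```text
4.2 [0.6551 0.1928 0.2271] yaxis [-0.001  1.    -0.   ] z [-0.001 -0.    -1.   ] F [ 0.5  0.3 -3.5] op 0.615
  shift cm [ 0.01 -0.08  3.71]
```

Request:
{"api": "servo_tool", "payload": {
  "motion": [
    [[0,0,1,0,1],[0,0,2,0,1],[0,0,2.9,0,1],[0,0,3.4,0,1],[0,0,3.6,0,1]]
  ]
}}

```text
time_s: 4.7
eef_pos: [0.6553, 0.1921, 0.1898]
eef_rot: [-0.001, -0.0, 1.0, -0.0]
wrist_force: [0.5, 0.2, -2.8]
opening: 0.614
grasp_force: 63.4
```

Request:
{"api": "servo_tool", "payload": {
  "motion": [
    [[0,0,0.1,0,1],[0,0,0.2,0,1],[0,0,0.3,0,1],[0,0,0.3,0,1]]
  ]
}}

```text
time_s: 5.1
eef_pos: [0.656, 0.1922, 0.1885]
eef_rot: [0.0, -0.0, 1.0, 0.0]
wrist_force: [0.2, 0.2, -3.7]
opening: 0.613
grasp_force: 63.4
```

Still hanging, so I keep lowering until the force changes.

Request:
{"api": "servo_tool", "payload": {
  "motion": [
    [[0,0,0.1,0,1],[0,0,0.2,0,1],[0,0,0.2,0,1]]
  ]
}}

```text
time_s: 5.4
eef_pos: [0.6558, 0.1922, 0.1861]
eef_rot: [-0.0, -0.0, 1.0, -0.0]
wrist_force: [-0.7, 0.3, -2.1]
opening: 0.611
grasp_force: 63.4
```

Request:
{"api": "servo_tool", "payload": {
  "motion": [
    [[0,0,0.1,0,1],[0,0,0.2,0,1],[0,0,0.2,0,1]]
  ]
}}

```text
time_s: 5.7
eef_pos: [0.6565, 0.1923, 0.1859]
eef_rot: [0.001, -0.0, 1.0, 0.0]
wrist_force: [-1.4, -0.4, 5.8]
opening: 0.609
grasp_force: 64.3
```

Request:
{"api": "servo_tool", "payload": {
  "motion": [
    [[0,0,0,0,0],[0,0,0,0,-0.6],[0,0,0,0,-0.7],[0,0,0,0,-0.7],[0,0,0,0,-0.7]]
  ]
}}

```text
time_s: 6.2
eef_pos: [0.6558, 0.1921, 0.1841]
eef_rot: [-0.0, -0.0, 1.0, -0.0]
wrist_force: [0.7, 0.8, 0.2]
opening: 0.847
grasp_force: 0.0
```

Request:
{"api": "servo_tool", "payload": {
  "motion": [
    [[0,0,-1,0,-0.7],[0,0,-2.5,0,-0.7],[0,0,-4,0,-0.7],[0,0,-5,0,-1],[0,0,-5,0,-1]]
  ]
}}

```text
time_s: 6.7
eef_pos: [0.6572, 0.1924, 0.2378]
eef_rot: [0.003, -0.0, 1.0, 0.0]
wrist_force: [0.1, 0.7, 0.1]
opening: 0.998
grasp_force: 0.0
```

```bash
cat >> h.py <<'E'
def caps():
    c=snap('top'); W=world(c); hsv=cv2.cvtColor(c['pixels'],cv2.COLOR_RGB2HSV)
    x,y,z=np.moveaxis(W,-1,0)
    m=(cv2.inRange(hsv,(108,150,60),(125,255,255))>0)&(x>.25)&(x<.75)&(y>-.45)&(y<.5)&(z>.05)
    k,l,s,ce=cv2.connectedComponentsWithStats(m.astype(np.uint8))
    for i in range(1,k):
        if s[i,4]<30: continue
        p=W[l==i]; zt=np.percentile(p[:,2],90); p=p[p[:,2]>zt-.006]
        (a,b),r=cv2.minEnclosingCircle(np.ascontiguousarray(p[:,:2],np.float32)); print('top cap',s[i,4],'z',zt.round(4),round(a,4),round(b,4),round(r,4))
E
python3 -c "
from h import *
go((.4235,.174,.2),(.4235,.174,.087)); caps()"
```

```text
6.7 [0.6572 0.1924 0.2378] yaxis [-0.     1.     0.001] z [ 0.005  0.001 -1.   ] F [0.1 0.7 0.1] op 0.998
  shift cm [23.39 -1.83  3.65]
  shift cm [23.45 -1.84 14.95]
top cap 286 z 0.1091 0.3561 -0.079 0.1132
top cap 322 z 0.1472 0.3301 -0.1746 0.1867
```

Request:
{"api": "servo_tool", "payload": {
  "motion": [
    [[4.5,-0.4,0,0,-1],[9,-0.8,1,0,-1],[13.5,-1.2,2,0,-1],[18,-1.5,4,0,-1],[22.4,-1.8,6,0,-1]]
  ]
}}

```text
time_s: 7.25
eef_pos: [0.4297, 0.1739, 0.1732]
eef_rot: [-0.0, -0.0, 1.0, -0.0]
wrist_force: [-0.8, 0.1, 0.4]
opening: 1.002
grasp_force: 0.0
```

Request:
{"api": "servo_tool", "payload": {
  "motion": [
    [[1,0,1.5,0,-1],[1,0,3,0,-1],[1,0,3,0,-1]]
  ]
}}

```text
time_s: 7.55
eef_pos: [0.4196, 0.1739, 0.1422]
eef_rot: [-0.002, -0.0, 1.0, -0.0]
wrist_force: [-0.4, -0.2, -0.2]
opening: 0.999
grasp_force: 0.0
```

```bash
sed -i 's/(a,b),r=cv2.min.*/print("top cap",s[i,4],"z",zt.round(4),np.median(p,0).round(4))/' h.py; python3 -c "
from h import *
go((.4235,.174,.087)); caps(); wcap(0)"
```

```text
7.55 [0.4196 0.1739 0.1422] yaxis [-0.001  1.    -0.001] z [-0.004 -0.001 -1.   ] F [-0.4 -0.2 -0.2] op 0.999
  shift cm [-0.42  0.02  5.52]
top cap 301 z 0.1913 [0.6575 0.1901 0.1887]
top cap 285 z 0.1094 [ 0.4177 -0.1423  0.1066]
top cap 322 z 0.1471 [ 0.3718 -0.3298  0.1443]
wcap [325. 235.] 2928 z 0.0903 mean [0.42185974 0.17505969 0.08969916] enc ((0.4233632981777191, 0.17513087391853333), 0.020796597003936768)
```

Request:
{"api": "servo_tool", "payload": {
  "motion": [
    [[-0.3,0.1,1.5,0,-1],[-0.3,0.1,3.5,0,-1],[-0.3,0.1,5.3,0,-1],[-0.3,0.1,5.3,0,-1],[-0.3,0.1,5.3,0,1]]
  ]
}}

```text
time_s: 8.15
eef_pos: [0.4255, 0.1751, 0.0919]
eef_rot: [0.0, -0.0, 1.0, 0.0]
wrist_force: [0.2, 0.9, -0.1]
opening: 0.859
grasp_force: 0.0
```

Request:
{"api": "servo_tool", "payload": {
  "motion": [
    [[0,0,0,0,1],[0,0,0,0,1],[0,0,0,0,1],[0,0,0,0,1],[0,0,0,0,1]]
  ]
}}

```text
time_s: 8.65
eef_pos: [0.426, 0.1754, 0.0927]
eef_rot: [0.001, -0.0, 1.0, 0.0]
wrist_force: [-1.1, 0.9, 6.1]
opening: 0.448
grasp_force: 59.9
```

Request:
{"api": "servo_tool", "payload": {
  "motion": [
    [[0,0,-1,0,1],[0,0,-3.5,0,1],[0,0,-6.5,0,1],[0,0,-9.5,0,1],[0,0,-12,0,1]]
  ]
}}

```text
time_s: 9.15
eef_pos: [0.425, 0.1751, 0.2137]
eef_rot: [0.001, -0.0, 1.0, 0.0]
wrist_force: [0.3, -0.2, -0.8]
opening: 0.446
grasp_force: 60.4
```

```bash
python3 -c "
from h import *
go((.644,-.1225,.21))"
```

```text
9.15 [0.425  0.1751 0.2137] yaxis [-0.  1.  0.] z [ 0.002  0.    -1.   ] F [ 0.3 -0.2 -0.8] op 0.446
  shift cm [-21.89 -29.77   0.4 ]
```

Request:
{"api": "servo_tool", "payload": {
  "motion": [
    [[-1,-1.5,0,0,1],[-3.5,-4.7,0,0,1],[-6,-8.1,0,0,1],[-8.5,-11.5,0,0,1],[-11,-15,0,0,1]]
  ]
}}

```text
time_s: 9.65
eef_pos: [0.5356, 0.0239, 0.2122]
eef_rot: [0.0, -0.0, 1.0, -0.0]
wrist_force: [-0.0, -0.2, -0.8]
opening: 0.45
grasp_force: 60.4
```

Request:
{"api": "servo_tool", "payload": {
  "motion": [
    [[-2.5,-3.4,0,0,1],[-5,-6.8,0,0,1],[-7.5,-10.2,0,0,1],[-9.8,-13.2,0,0,1],[-10.9,-14.7,0,0,1]]
  ]
}}

```text
time_s: 10.15
eef_pos: [0.6452, -0.1249, 0.2119]
eef_rot: [0.0, 0.001, 1.0, -0.0]
wrist_force: [-0.1, -0.1, -1.4]
opening: 0.448
grasp_force: 60.4
```

Request:
{"api": "servo_tool", "payload": {
  "motion": [
    [[0,0,1,0,1],[0,0,3,0,1],[0,0,5,0,1],[0,0,6,0,1],[0,0,6,0,1]]
  ]
}}

```text
time_s: 10.65
eef_pos: [0.6423, -0.1205, 0.1493]
eef_rot: [-0.002, -0.001, 1.0, 0.001]
wrist_force: [0.8, 0.3, -0.2]
opening: 0.445
grasp_force: 60.4
```

```bash
python3 -c "
from h import *
go((.645,-.1225,.103))"
```

```text
10.65 [ 0.6423 -0.1205  0.1493] yaxis [-0.001  1.     0.002] z [-0.004  0.002 -1.   ] F [ 0.8  0.3 -0.2] op 0.445
  shift cm [-0.29 -0.21  4.62]
```

Request:
{"api": "servo_tool", "payload": {
  "motion": [
    [[-0.2,-0.2,1.5,0,1],[-0.2,-0.2,3,0,1],[-0.2,-0.2,4,0,1],[-0.2,-0.2,4.5,0,1],[-0.2,-0.2,4.5,0,1]]
  ]
}}

```text
time_s: 11.15
eef_pos: [0.6453, -0.1236, 0.1049]
eef_rot: [-0.001, -0.0, 1.0, 0.0]
wrist_force: [-1.6, 0.1, -0.3]
opening: 0.451
grasp_force: 60.4
```

Request:
{"api": "servo_tool", "payload": {
  "motion": [
    [[0,0,0.1,0,1],[0,0,0.2,0,1],[0,0,0.3,0,1],[0,0,0.3,0,1]]
  ]
}}

```text
time_s: 11.55
eef_pos: [0.6461, -0.1238, 0.1035]
eef_rot: [0.0, -0.0, 1.0, -0.0]
wrist_force: [-0.8, 0.3, -0.5]
opening: 0.445
grasp_force: 60.4
```

Request:
{"api": "servo_tool", "payload": {
  "motion": [
    [[0,0,0.1,0,1],[0,0,0.2,0,1],[0,0,0.2,0,1]]
  ]
}}

```text
time_s: 11.85
eef_pos: [0.6458, -0.1238, 0.1011]
eef_rot: [-0.0, -0.0, 1.0, 0.0]
wrist_force: [-0.8, -1.4, -1.5]
opening: 0.45
grasp_force: 60.4
```

Request:
{"api": "servo_tool", "payload": {
  "motion": [
    [[0,0,0.1,0,1],[0,0,0.2,0,1],[0,0,0.2,0,1]]
  ]
}}

```text
time_s: 12.15
eef_pos: [0.6462, -0.1238, 0.0998]
eef_rot: [0.0, -0.0, 1.0, -0.0]
wrist_force: [-0.8, -0.4, 1.9]
opening: 0.447
grasp_force: 60.8
```

Request:
{"api": "servo_tool", "payload": {
  "motion": [
    [[0,0,0.1,0,1],[0,0,0.2,0,1],[0,0,0.2,0,1]]
  ]
}}

```text
time_s: 12.45
eef_pos: [0.6468, -0.1238, 0.0997]
eef_rot: [0.001, -0.0, 1.0, -0.0]
wrist_force: [-4.6, 3.9, 13.1]
opening: 0.448
grasp_force: 62.0
```

Request:
{"api": "servo_tool", "payload": {
  "motion": [
    [[0,0,-0.1,0,0.2],[0,0,-0.1,0,-0.4],[0,0,-0.1,0,-0.6],[0,0,-0.1,0,-0.6],[0,0,-0.1,0,-0.6]]
  ]
}}

```text
time_s: 12.95
eef_pos: [0.6458, -0.1238, 0.0979]
eef_rot: [-0.0, -0.0, 1.0, 0.0]
wrist_force: [0.5, 1.2, -0.3]
opening: 0.802
grasp_force: 0.0
```

Request:
{"api": "servo_tool", "payload": {
  "motion": [
    [[0,0,-1,0,-0.6],[0,0,-3,0,-0.6],[0,0,-5.5,0,-1],[0,0,-8,0,-1],[0,0,-8,0,-1]]
  ]
}}

```text
time_s: 13.45
eef_pos: [0.6486, -0.1248, 0.1838]
eef_rot: [0.004, -0.0, 1.0, -0.002]
wrist_force: [1.3, -0.3, 0.8]
opening: 1.0
grasp_force: 0.0
```

```bash
python3 -c "
from h import *
go((.416,-.142,.17)); caps()"
```

```text
13.45 [ 0.6486 -0.1248  0.1838] yaxis [-0.     1.    -0.003] z [ 0.008 -0.003 -1.   ] F [ 1.3 -0.3  0.8] op 1.0
  shift cm [23.27 -1.71  1.2 ]
top cap 302 z 0.1916 [0.6577 0.1901 0.1888]
top cap 144 z 0.1093 [ 0.4135 -0.1522  0.1064]
top cap 322 z 0.1471 [ 0.3721 -0.3298  0.1444]
```

Request:
{"api": "servo_tool", "payload": {
  "motion": [
    [[4.5,-0.4,0,0,-1],[9,-0.8,0,0,-1],[13.5,-1.2,0,0,-1],[18,-1.5,1,0,-1],[22,-1.7,2,0,-1]]
  ]
}}

```text
time_s: 14.0
eef_pos: [0.4235, -0.1404, 0.1571]
eef_rot: [-0.001, -0.0, 1.0, 0.0]
wrist_force: [-0.6, -1.0, -0.8]
opening: 0.998
grasp_force: 0.0
```

Request:
{"api": "servo_tool", "payload": {
  "motion": [
    [[0.8,0,0,0,-1],[0.8,0,0,0,-1],[0.8,0,0,0,-1]]
  ]
}}

```text
time_s: 14.3
eef_pos: [0.419, -0.1414, 0.1588]
eef_rot: [0.001, -0.0, 1.0, -0.0]
wrist_force: [-1.1, -0.5, 0.7]
opening: 0.996
grasp_force: 0.0
```

```bash
python3 -c "
from h import *
wcap(0); caps(); go((.416,-.142,.104))"
```

```text
wcap [44. 15.] 3103 z 0.0141 mean [ 0.27177933 -0.36049724  0.01350395] enc ((0.2760632038116455, -0.3493901193141937), 0.05509768798947334)
wcap [ 10. 171.] 892 z 0.128 mean [ 0.37519696 -0.30436823  0.12680675] enc ((0.3752131462097168, -0.31167519092559814), 0.019981930032372475)
wcap [322. 224.] 5322 z 0.1044 mean [ 0.41337842 -0.14173475  0.1038323 ] enc ((0.4151928126811981, -0.14188966155052185), 0.027888445183634758)
top cap 301 z 0.1917 [0.6578 0.1899 0.1891]
top cap 151 z 0.102 [ 0.6457 -0.1248  0.0993]
top cap 75 z 0.1087 [ 0.4007 -0.1346  0.1059]
top cap 322 z 0.1471 [ 0.3722 -0.3298  0.144 ]
14.4 [ 0.4194 -0.1414  0.1588] yaxis [-0.001  1.    -0.001] z [ 0.001 -0.001 -1.   ] F [-0.4 -0.6  0.1] op 0.998
  shift cm [ 0.34 -0.06  5.48]
```

Request:
{"api": "servo_tool", "payload": {
  "motion": [
    [[0.4,-0.1,1.5,0,-1],[0.4,-0.1,3.5,0,-1],[0.4,-0.1,5.4,0,-1],[0.4,-0.1,5.4,0,-1],[0.4,-0.1,5.4,0,1]]
  ]
}}

```text
time_s: 14.9
eef_pos: [0.4146, -0.1419, 0.1044]
eef_rot: [-0.0, -0.0, 1.0, 0.0]
wrist_force: [0.4, -0.4, 0.5]
opening: 0.858
grasp_force: 0.0
```

Request:
{"api": "servo_tool", "payload": {
  "motion": [
    [[0,0,0,0,1],[0,0,0,0,1],[0,0,0,0,1],[0,0,0,0,1],[0,0,0,0,1]]
  ]
}}

```text
time_s: 15.4
eef_pos: [0.4151, -0.1423, 0.1058]
eef_rot: [0.001, -0.0, 1.0, -0.001]
wrist_force: [-0.6, 2.4, 5.5]
opening: 0.613
grasp_force: 62.4
```

Request:
{"api": "servo_tool", "payload": {
  "motion": [
    [[0,0,-1,0,1],[0,0,-3.5,0,1],[0,0,-6.5,0,1],[0,0,-9.5,0,1],[0,0,-12,0,1]]
  ]
}}

```text
time_s: 15.9
eef_pos: [0.4142, -0.1421, 0.2269]
eef_rot: [0.001, -0.0, 1.0, -0.001]
wrist_force: [1.0, -0.6, -1.1]
opening: 0.61
grasp_force: 62.9
```

```bash
python3 -c "
from h import *
go((.648,-.0165,.22))"
```

```text
15.9 [ 0.4142 -0.1421  0.2269] yaxis [-0.     1.    -0.001] z [ 0.002 -0.001 -1.   ] F [ 1.  -0.6 -1.1] op 0.61
  shift cm [-23.38  12.55   0.72]
```

Request:
{"api": "servo_tool", "payload": {
  "motion": [
    [[-1,0.5,0,0,1],[-3.5,1.9,0,0,1],[-6.3,3.4,0,0,1],[-9.2,4.9,0,0,1],[-12,6.4,0,0,1]]
  ]
}}

```text
time_s: 16.4
eef_pos: [0.5349, -0.0766, 0.2235]
eef_rot: [-0.0, -0.0, 1.0, 0.0]
wrist_force: [0.1, -0.3, -1.7]
opening: 0.61
grasp_force: 62.9
```

Request:
{"api": "servo_tool", "payload": {
  "motion": [
    [[-2.8,1.5,0,0,1],[-5.6,3,0,0,1],[-8.2,4.4,0,0,1],[-10.4,5.6,0,0,1],[-11.4,6.1,0,0,1]]
  ]
}}

```text
time_s: 16.9
eef_pos: [0.6491, -0.0151, 0.223]
eef_rot: [-0.0, -0.001, 1.0, 0.0]
wrist_force: [0.1, -0.3, -1.8]
opening: 0.61
grasp_force: 62.9
```

Request:
{"api": "servo_tool", "payload": {
  "motion": [
    [[0,0,1,0,1],[0,0,3,0,1],[0,0,5,0,1],[0,0,6,0,1],[0,0,6,0,1]]
  ]
}}

```text
time_s: 17.4
eef_pos: [0.6458, -0.017, 0.1617]
eef_rot: [-0.002, 0.0, 1.0, 0.0]
wrist_force: [-0.0, -0.2, -0.2]
opening: 0.613
grasp_force: 62.9
```

```bash
python3 -c "
from h import *
go((.648,-.017,.115))"
```

```text
17.4 [ 0.6458 -0.017   0.1617] yaxis [0.    1.    0.001] z [-0.005  0.001 -1.   ] F [-0.  -0.2 -0.2] op 0.613
  shift cm [-0.24 -0.    4.67]
```

Request:
{"api": "servo_tool", "payload": {
  "motion": [
    [[-0.2,0,1.5,0,1],[-0.2,0,3,0,1],[-0.2,0,4,0,1],[-0.2,0,4.5,0,1],[-0.2,0,4.6,0,1]]
  ]
}}

```text
time_s: 17.9
eef_pos: [0.6494, -0.0167, 0.1171]
eef_rot: [-0.001, -0.0, 1.0, 0.0]
wrist_force: [0.3, 0.2, -0.4]
opening: 0.609
grasp_force: 62.9
```

Request:
{"api": "servo_tool", "payload": {
  "motion": [
    [[0,0,0.1,0,1],[0,0,0.2,0,1],[0,0,0.3,0,1],[0,0,0.3,0,1]]
  ]
}}

```text
time_s: 18.3
eef_pos: [0.65, -0.0168, 0.1155]
eef_rot: [0.0, -0.0, 1.0, -0.0]
wrist_force: [-0.3, -0.6, -0.6]
opening: 0.613
grasp_force: 62.9
```

Request:
{"api": "servo_tool", "payload": {
  "motion": [
    [[0,0,0.1,0,1],[0,0,0.2,0,1],[0,0,0.2,0,1]]
  ]
}}

```text
time_s: 18.6
eef_pos: [0.6498, -0.0168, 0.1131]
eef_rot: [-0.0, -0.0, 1.0, 0.0]
wrist_force: [0.4, 0.2, -0.6]
opening: 0.613
grasp_force: 62.9
```

Request:
{"api": "servo_tool", "payload": {
  "motion": [
    [[0.1,0,0.1,0,1],[0.1,0,0.2,0,1],[0.1,0,0.2,0,1]]
  ]
}}

```text
time_s: 18.9
eef_pos: [0.6499, -0.0168, 0.1129]
eef_rot: [0.001, -0.0, 1.0, -0.0]
wrist_force: [-0.5, 1.5, 6.1]
opening: 0.615
grasp_force: 63.7
```

Contact; releasing and rising.

Request:
{"api": "servo_tool", "payload": {
  "motion": [
    [[0,0,0,0,0],[0,0,0,0,-0.6],[0,0,0,0,-0.7],[0,0,0,0,-0.7],[0,0,0,0,-0.7]]
  ]
}}

```text
time_s: 19.4
eef_pos: [0.6487, -0.0168, 0.111]
eef_rot: [-0.0, -0.0, 1.0, 0.0]
wrist_force: [-0.1, 1.1, 0.1]
opening: 0.852
grasp_force: 0.0
```

Request:
{"api": "servo_tool", "payload": {
  "motion": [
    [[0,0,-1,0,-0.7],[0,0,-3,0,-0.7],[0,0,-5.5,0,-0.8],[0,0,-8,0,-1],[0,0,-10,0,-1]]
  ]
}}

```text
time_s: 19.9
eef_pos: [0.6494, -0.0169, 0.2138]
eef_rot: [0.001, -0.0, 1.0, -0.0]
wrist_force: [-0.2, 0.9, 0.9]
opening: 0.997
grasp_force: 0.0
```

```bash
python3 -c "
from h import *
go((.371,-.329,.205)); caps()"
```

```text
19.9 [ 0.6494 -0.0169  0.2138] yaxis [-0.  1. -0.] z [ 0.002 -0.    -1.   ] F [-0.2  0.9  0.9] op 0.997
  shift cm [ 27.86 -31.2    0.84]
top cap 305 z 0.1919 [0.6587 0.19   0.1893]
top cap 43 z 0.1162 [ 0.6708 -0.0194  0.1134]
top cap 152 z 0.102 [ 0.6461 -0.1247  0.0991]
top cap 322 z 0.1469 [ 0.372  -0.3289  0.1445]
```

Request:
{"api": "servo_tool", "payload": {
  "motion": [
    [[3,-3.4,0,0,-1],[6,-6.7,0,0,-1],[9,-10.1,0,0,-1],[12,-13.5,0,0,-1],[15,-16.8,0,0,-1]]
  ]
}}

```text
time_s: 20.45
eef_pos: [0.4977, -0.186, 0.2115]
eef_rot: [0.0, -0.0, 1.0, -0.0]
wrist_force: [-0.5, 0.5, 0.2]
opening: 1.0
grasp_force: 0.0
```

Request:
{"api": "servo_tool", "payload": {
  "motion": [
    [[3,-3.4,0,0,-1],[6,-6.7,0,0,-1],[9,-10.1,0,0,-1],[12,-13.5,0,0,-1],[12.9,-14.4,0,0,-1]]
  ]
}}

```text
time_s: 20.95
eef_pos: [0.3676, -0.3317, 0.2117]
eef_rot: [-0.0, 0.002, 1.0, -0.001]
wrist_force: [0.9, 0.9, -0.3]
opening: 1.004
grasp_force: 0.0
```

Request:
{"api": "servo_tool", "payload": {
  "motion": [
    [[0,0,0,0,-1],[0,0,0,0,-1]]
  ]
}}

```text
time_s: 21.15
eef_pos: [0.3705, -0.3283, 0.2113]
eef_rot: [0.0, 0.0, 1.0, 0.0]
wrist_force: [0.6, 0.7, -0.4]
opening: 0.997
grasp_force: 0.0
```

```bash
python3 -c "
from h import *
wcap(0); caps(); go((.371,-.329,.141))"
```

```text
wcap [266.  37.] 12517 z 0.0139 mean [ 0.22667727 -0.38227862  0.01323666] enc ((0.20469315350055695, -0.37429091334342957), 0.09363728761672974)
wcap [321. 221.] 4575 z 0.1424 mean [ 0.36797675 -0.32939205  0.14180902] enc ((0.36962831020355225, -0.3294917345046997), 0.027789399027824402)
top cap 301 z 0.1915 [0.6576 0.1901 0.1892]
top cap 267 z 0.1161 [ 0.65   -0.0162  0.1137]
top cap 152 z 0.1023 [ 0.6451 -0.1247  0.0998]
21.25 [ 0.371  -0.3278  0.2112] yaxis [-0.002  1.     0.   ] z [ 0.  0. -1.] F [ 0.2  0.4 -0.9] op 1.001
  shift cm [-0.   -0.13  7.02]
```

Request:
{"api": "servo_tool", "payload": {
  "motion": [
    [[0.1,-0.1,2,0,-1],[0.1,-0.1,4.5,0,-1],[0.1,-0.1,6.9,0,-1],[0.1,-0.1,6.9,0,-1],[0.1,-0.1,6.9,0,1]]
  ]
}}

```text
time_s: 21.75
eef_pos: [0.3697, -0.329, 0.1424]
eef_rot: [-0.0, -0.001, 1.0, 0.0]
wrist_force: [0.9, -0.0, -0.0]
opening: 0.859
grasp_force: 0.0
```

Request:
{"api": "servo_tool", "payload": {
  "motion": [
    [[0,0,0,0,1],[0,0,0,0,1],[0,0,0,0,1],[0,0,0,0,1],[0,0,0,0,1]]
  ]
}}

```text
time_s: 22.25
eef_pos: [0.37, -0.3304, 0.1443]
eef_rot: [0.001, -0.0, 1.0, -0.001]
wrist_force: [0.8, 2.8, 6.3]
opening: 0.613
grasp_force: 62.4
```

Request:
{"api": "servo_tool", "payload": {
  "motion": [
    [[0,0,-1,0,1],[0,0,-3.5,0,1],[0,0,-6.5,0,1],[0,0,-9.5,0,1],[0,0,-12,0,1]]
  ]
}}

```text
time_s: 22.75
eef_pos: [0.3692, -0.3302, 0.265]
eef_rot: [0.001, -0.0, 1.0, -0.001]
wrist_force: [0.4, -0.1, -2.6]
opening: 0.61
grasp_force: 63.3
```

```bash
python3 -c "
from h import *
go((.652,.088,.26))"
```

```text
22.75 [ 0.3692 -0.3302  0.265 ] yaxis [-0.     1.    -0.002] z [ 0.001 -0.002 -1.   ] F [ 0.4 -0.1 -2.6] op 0.61
  shift cm [-28.3   41.81   0.45]
```

Request:
{"api": "servo_tool", "payload": {
  "motion": [
    [[-0.6,1.3,0,0,1],[-2,4.3,0,0,1],[-3.7,8,0,0,1],[-5.4,11.6,0,0,1],[-7,15.2,0,0,1]]
  ]
}}

```text
time_s: 23.25
eef_pos: [0.4389, -0.1753, 0.2612]
eef_rot: [-0.001, 0.0, 1.0, 0.001]
wrist_force: [0.8, -0.4, -1.8]
opening: 0.609
grasp_force: 63.5
```

Request:
{"api": "servo_tool", "payload": {
  "motion": [
    [[-1.7,3.6,0,0,1],[-3.4,7.2,0,0,1],[-5,10.8,0,0,1],[-6.7,14.4,0,0,1],[-8,17.2,0,0,1]]
  ]
}}

```text
time_s: 23.75
eef_pos: [0.5185, -0.0026, 0.2611]
eef_rot: [-0.001, -0.001, 1.0, 0.0]
wrist_force: [0.3, -0.7, -2.1]
opening: 0.615
grasp_force: 63.4
```

Request:
{"api": "servo_tool", "payload": {
  "motion": [
    [[-1.3,2.4,0,0,1],[-2.4,4.4,0,0,1],[-3,6,0,0,1],[-3.4,7,0,0,1],[-3.4,7,0,0,1]]
  ]
}}

```text
time_s: 24.25
eef_pos: [0.5523, 0.0657, 0.2613]
eef_rot: [-0.001, -0.001, 1.0, 0.0]
wrist_force: [-0.2, -0.6, -2.5]
opening: 0.61
grasp_force: 63.4
```

```bash
python3 -c "
from h import *
go((.652,.088,.26))"
```

```text
24.25 [0.5523 0.0657 0.2613] yaxis [-0.002  1.     0.   ] z [-0.002  0.    -1.   ] F [-0.2 -0.6 -2.5] op 0.61
  shift cm [-9.97  2.21  0.12]
```

Request:
{"api": "servo_tool", "payload": {
  "motion": [
    [[-2,0.5,0,0,1],[-5,1.1,0,0,1],[-8,1.8,0,0,1],[-9.5,2.2,0,0,1],[-10,2.2,0,0,1]]
  ]
}}

```text
time_s: 24.75
eef_pos: [0.6535, 0.0856, 0.2614]
eef_rot: [-0.0, 0.0, 1.0, -0.0]
wrist_force: [-0.3, -1.0, -2.4]
opening: 0.613
grasp_force: 63.6
```

Request:
{"api": "servo_tool", "payload": {
  "motion": [
    [[0,0,0,0,1],[0,0,1,0,1],[0,0,2,0,1],[0,0,2,0,1],[0,0,2,0,1]]
  ]
}}

```text
time_s: 25.25
eef_pos: [0.6521, 0.0861, 0.2416]
eef_rot: [-0.001, -0.0, 1.0, 0.0]
wrist_force: [-0.4, 1.0, -2.7]
opening: 0.612
grasp_force: 63.6
```

```bash
python3 -c "
from h import *
go((.652,.088,.155))"
```

```text
25.25 [0.6521 0.0861 0.2416] yaxis [-0.  1.  0.] z [-0.001  0.    -1.   ] F [-0.4  1.  -2.7] op 0.612
  shift cm [0.   0.19 8.66]
```

Request:
{"api": "servo_tool", "payload": {
  "motion": [
    [[0,0.1,1.5,0,1],[0,0.1,3.5,0,1],[0,0.1,5.5,0,1],[0,0.1,7,0,1],[0,0.1,7.5,0,1]]
  ]
}}

```text
time_s: 25.75
eef_pos: [0.6515, 0.0873, 0.1645]
eef_rot: [-0.002, -0.0, 1.0, 0.0]
wrist_force: [-2.0, -0.3, -2.3]
opening: 0.613
grasp_force: 63.6
```

Request:
{"api": "servo_tool", "payload": {
  "motion": [
    [[0,0,0.3,0,1],[0,0,0.6,0,1],[0,0,0.9,0,1],[0,0,0.9,0,1],[0,0,0.9,0,1]]
  ]
}}

```text
time_s: 26.25
eef_pos: [0.6531, 0.0872, 0.1588]
eef_rot: [0.0, -0.0, 1.0, -0.0]
wrist_force: [0.1, -0.3, -1.7]
opening: 0.612
grasp_force: 63.6
```

Request:
{"api": "servo_tool", "payload": {
  "motion": [
    [[0,0,0.1,0,1],[0,0,0.2,0,1],[0,0,0.2,0,1]]
  ]
}}

```text
time_s: 26.55
eef_pos: [0.6528, 0.0872, 0.1562]
eef_rot: [-0.0, -0.0, 1.0, 0.0]
wrist_force: [0.4, -0.3, -2.3]
opening: 0.613
grasp_force: 63.6
```

Request:
{"api": "servo_tool", "payload": {
  "motion": [
    [[0,0,0.1,0,1],[0,0,0.2,0,1],[0,0,0.3,0,1],[0,0,0.3,0,1]]
  ]
}}

```text
time_s: 26.95
eef_pos: [0.6527, 0.0872, 0.153]
eef_rot: [-0.0, -0.0, 1.0, 0.0]
wrist_force: [1.2, 0.4, -1.3]
opening: 0.611
grasp_force: 63.6
```

Request:
{"api": "servo_tool", "payload": {
  "motion": [
    [[0,0,0.1,0,1],[0,0,0.2,0,1],[0,0,0.2,0,1]]
  ]
}}

```text
time_s: 27.25
eef_pos: [0.653, 0.0872, 0.1514]
eef_rot: [0.0, -0.0, 1.0, 0.0]
wrist_force: [0.4, 0.7, -1.8]
opening: 0.611
grasp_force: 63.8
```

Request:
{"api": "servo_tool", "payload": {
  "motion": [
    [[0,0,0.1,0,1],[0,0,0.2,0,1],[0,0,0.2,0,1]]
  ]
}}

```text
time_s: 27.55
eef_pos: [0.6539, 0.0872, 0.1514]
eef_rot: [0.001, -0.0, 1.0, -0.0]
wrist_force: [-2.2, 0.6, 7.3]
opening: 0.608
grasp_force: 64.7
```

Request:
{"api": "servo_tool", "payload": {
  "motion": [
    [[0,0,0,0,0],[0,0,0,0,-0.5],[0,0,0,0,-0.6],[0,0,0,0,-0.6],[0,0,0,0,-0.6]]
  ]
}}

```text
time_s: 28.05
eef_pos: [0.6528, 0.0872, 0.149]
eef_rot: [-0.0, -0.0, 1.0, -0.0]
wrist_force: [0.9, 0.3, -0.2]
opening: 0.799
grasp_force: 0.0
```

Request:
{"api": "servo_tool", "payload": {
  "motion": [
    [[0,0,-1,0,-0.6],[0,0,-3,0,-0.6],[0,0,-5.5,0,-0.6],[0,0,-8,0,-0.6],[0,0,-11,0,-0.6]]
  ]
}}

```text
time_s: 28.55
eef_pos: [0.6525, 0.0872, 0.2603]
eef_rot: [-0.0, -0.0, 1.0, 0.0]
wrist_force: [0.1, 0.6, -0.4]
opening: 0.797
grasp_force: 0.0
```

Request:
{"api": "servo_tool", "payload": {
  "motion": [
    [[3,0,0,0,-0.6],[7,0,0,0,-0.6],[11,0,0,0,-0.6],[15,0,0,0,-0.6],[18,0,0,0,-0.6]]
  ]
}}

```text
time_s: 29.05
eef_pos: [0.4708, 0.0873, 0.2598]
eef_rot: [0.0, -0.0, 1.0, -0.0]
wrist_force: [1.0, 0.9, 1.0]
opening: 0.795
grasp_force: 0.0
```

Request:
{"api": "servo_tool", "payload": {
  "motion": [
    [[0,-4,0,0,-0.6],[0,-8,0,0,-0.6],[0,-12,0,0,-0.6],[0,-16,0,0,-0.6],[0,-20,0,0,-0.6]]
  ]
}}

```text
time_s: 29.55
eef_pos: [0.4729, -0.1145, 0.2604]
eef_rot: [0.001, -0.0, 1.0, -0.0]
wrist_force: [0.7, 0.3, 0.5]
opening: 0.797
grasp_force: 0.0
```

```bash
python3 -c "
from h import *
go(); caps()
c=dict(np.load('top.npz')); cv2.imwrite('pics/end.png',c['pixels'][...,::-1])
s=snap('side'); cv2.imwrite('pics/ends.png',s['pixels'][...,::-1])"
```

```text
29.55 [ 0.4729 -0.1145  0.2604] yaxis [-0.     1.    -0.001] z [ 0.001 -0.001 -1.   ] F [0.7 0.3 0.5] op 0.797
top cap 303 z 0.1916 [0.6588 0.1904 0.189 ]
top cap 288 z 0.1539 [0.6556 0.0859 0.1511]
top cap 265 z 0.1161 [ 0.6506 -0.0163  0.1137]
```

View pics/ends.png

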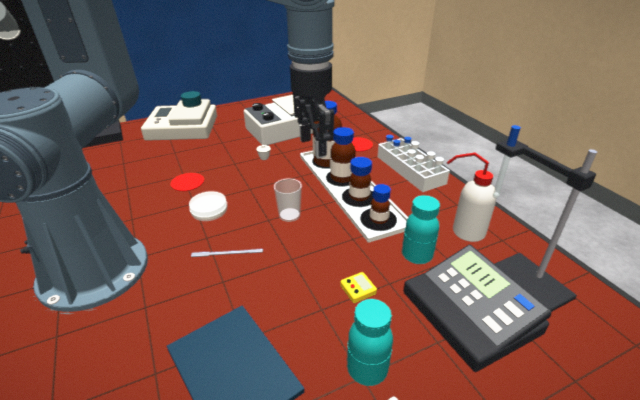

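The side view shows all four bottles upright on their pads: (380,207), (360,180), (342,155) and (327,130), with the smallest nearest the pH meter. The beaker is still at (288,199). The three caps the last top view could see are within 3 to 5 mm of their pad centres. The 50 ml bottle was about 2 mm off when last seen.

Request:
{"api": "servo_tool", "payload": {
  "motion": [
    [[0,0,0,0,-0.6],[0,0,0,0,-0.6]]
  ]
}}

```text
time_s: 29.85
eef_pos: [0.4729, -0.1121, 0.2596]
eef_rot: [0.0, -0.0, 1.0, 0.0]
wrist_force: [0.4, -0.5, 0.4]
opening: 0.803
grasp_force: 0.0
```

```bash
python3 -c "
from bench import ctrl
print(ctrl.hand_in())"
```

```text
the job is handed in; nothing more can be done
None
```

The job is handed in after about 30 s of robot time, with no verdict returned: the four bottles stand upright on their pads, 50 ml next to the pH meter up to 500 ml at the other end, each measured within about 5 mm of its pad centre, and the beaker was not touched.

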